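Unstack the ointment jars and square up the spacer plates

ROBOT

A 6-joint arm with a two-finger parallel gripper is mounted at the origin on a cart in front of the work surface, level with it; the furniture and walls round the work are solid. World frame = base frame: x ahead of the robot, y to its left, z up, the work surface at z = 0. Lengths are in m, angles in rad, forces in N, time in s.
With the tool pointing down it reaches from about 0.325 to 0.775 m from the base axis. Payload 5.5 kg.
Tool frame: the origin (TCP) lies midway between the tips of the shut fingers; the grasp point (between the pads) lies 19 mm behind it (grasp_offset is the distance from the TCP to the grasp point, in m); z points along the fingers, y is the line along which they close (so a half turn about z gives the same grasp; the last joint's range is limited). The gripper opens to 88 mm and grips with 3 to 60 N. Pads are 20 mm wide; open, the fingers measure 115 mm over their backs; the gripper's body (75 mm by 178 mm) begins 61 mm behind the grasp point.
Start: joints at [1.093, 0.091, 1.231, -0, 1.82, -0.057], TCP at [0.245, 0.548, 0.223] pointing down, gripper open.
Joint ranges: [-2.87, 2.87], [-0.86, 2.18], [0.17, 2.46], [-1.51, 4.65], [0.06, 2.69], [-2.65, 2.65]. Speed limits (rad/s): [2.57, 2.57, 3.01, 3.14, 3.14, 3.14].

INTERFACE

Orientations are given as a 3x3 rotation matrix whose columns are the frame's x, y, z axes.
In Python, from cell import * gives the robot as it stands.
- The arm moves only by the tool arm_command, never from a script. Its argument "commands" is a list of rows, each a list of 5 numbers: the finger opening in m, from 0 to 0.0878, then the shift along the tool's x, y, z in m, then the turn about the tool's z in degrees. In form: [[claw, dx, dy, dz, turn], ...]. A call has 1 to 20 rows; each row shifts and turns the commanded pose from where the row before left it, along the tool's axes as they then stand; what a row does not reach is not made up. A row lasts 1/12 s, in which the tool goes at most 41.7 mm and 7.16 degrees, less where a joint would pass 70% of its speed; a pose out of reach is approached as far as the arm can. A call with a gripper value outside its range is refused whole. The fingers move at their own pace and stop on an object; "grip_force" is the grip in N (left out, the last holds). Time passes only in rows, so rows that do not move let the fingers close. It gives the time, the measured TCP pose, the force, the opening and the grip force at its end, in the units of the state.
- get_state(): the state, without advancing time (a new reading comes with each control period).
- snapshot(name): name is "scene" or "top"; returns (picture, depth): 384x512x3 uint8, blue, green, red; 384x512 float32, m along the optical axis (not along the pixel's ray), 0 where there is no reading.
- camera_model(name): a dict with "mtx" (3x3 intrinsics, pixels), "rvec" (rotation vector, rad) and "tvec" (3), from world to camera coordinates, as OpenCV has them. Camera axes: x right, y down, z forward; pixel columns grow to the right and rows downward; lengths in m; the calibration is good to about 2 mm. A picture is of the moment at which its call begins. camera_model takes no time and is no camera call.
- close_job(): hands the job in; it is judged then, once.
The state is a dict: "t": time; "joint_pos": joint angles; "qvel": joint speeds; "effort": joint torques, N m; "eef_pos": TCP position; "tool_rot": TCP orientation; "contact_force": force on the tool from outside, world axes, zero at the start; "wrist_torque": the same for the moment, N m; "grip_width": finger opening in m; "grasp_force": force on a finger pad.
Only numpy, scipy, OpenCV 4.12 (cv2) and the standard library are available. Lean on these libraries where they do the work, as an engineer would, in place of code of your own. Each camera call takes 0.05 s, during which the arm holds its last target. There are 200 camera calls.

TASK

Take the stack of ointment jars apart down to its bottom layer: stand the larger jar upright in the empty bay of the tray and put both aluminium spacer plates in a pile of their own on the squaring stop, one flat on the other, with both pushed fully home so that a long side of each lies against the fence on the base board's longer edge and a short end against the other fence. Leave the two small jars on the board and the jar already in the tray where they are, set everything down gently instead of dropping it, and do not disturb the other things on the worktop.

Things in the scene. Friction and masses are not known exactly. Their poses are not given: they have to be found in the camera images.
- board: fixed plywood board under the stack, 150 x 80 x 12 mm (x, y, z), on the worktop; origin at the centre of its underside. From below, the stack is: board, two small jars side by side along the board's x axis, 60 mm apart (11 mm gap), a spacer plate, one larger jar within 15 mm of the middle, a second spacer plate centred on that jar; 118 mm of stack above the board
- plate_top_mid (a point): upper flat aluminium spacer plate, 124 x 56 x 8 mm (its x, y, z axes), about 150 g, loose and smooth; the point is its centre. At the start it lies on the larger jar, its long axis nearly along the board's x axis (within 0.1 rad)
- plate_low_mid (a point): lower flat aluminium spacer plate, 124 x 56 x 8 mm (its x, y, z axes), about 150 g, loose and smooth; the point is its centre. At the start it lies on the two small jars, under the larger one, its long axis along the board's x axis
- jar_up_mid (a point): larger white ointment jar with a red screw lid, 61 mm across and 58 mm tall, about 150 g, upright; the point is on its axis, half-way up. It stands on the lower plate, between the two plates
- jar_tray_mid (a point): another larger white ointment jar with a red screw lid, 61 mm across and 58 mm tall, about 150 g, upright; the point is on its axis, half-way up. It already stands in one bay of the tray, to be left there
- jar_low_a_mid (a point): small white ointment jar with a red screw lid, 49 mm across and 44 mm tall, about 150 g, upright; the point is on its axis, half-way up; stands on the board, to be left there
- jar_low_b_mid (a point): small white ointment jar with a red screw lid, 49 mm across and 44 mm tall, about 150 g, upright; the point is on its axis, half-way up; stands on the board, to be left there
- stop: fixed squaring stop: a white base board 190 x 150 x 6 mm (x, y, z) with an aluminium fence along its whole +y edge and another along its +x edge; fences 12 mm thick, rising 20 mm above the base board's top; the other two sides are open. Origin at the centre of its underside
- stop_corner (a point): inner corner of the squaring stop where the two fence faces meet, at the level of the base board's top; axes as the stop's: the base board lies towards -x and -y, one fence face is the plane y = 0, the other x = 0. A plate fully home has its long side on the y = 0 face and one short end on the x = 0 face, centre at (-62, -28) mm from here
- tray: fixed open steel tray with two equal square bays side by side along its x axis, 168 x 86 x 16 mm outside (x, y, z), walls and floor 4 mm; origin at the centre of its underside
- bay_full (a point): centre of the floor of the tray's -x bay, where a jar stands already; the bay is 78 mm square inside, walls rise 12 mm above this point
- bay_free (a point): centre of the floor of the tray's +x bay, the empty one, the same size; 82 mm from the other
- measuring_cylinder_mid (a point): bystander: clear measuring cylinder, 196 mm tall, foot about 52 mm across; loose, upright; the point is on its axis, 30 mm above the worktop
- dropper_a_mid (a point): bystander: amber dropper bottle, 33 mm across, 99 mm tall; loose, upright; the point is on its axis, 30 mm above the worktop
- wash_bottle_mid (a point): bystander: white squeeze bottle, 68 mm across, 150 mm tall; loose, upright; the point is on its axis, 30 mm above the worktop
- pe_bottle_mid (a point): bystander: white bottle, 60 mm across, 125 mm tall; loose, upright; the point is on its axis, 30 mm above the worktop
- mortar_mid (a point): bystander: porcelain mortar, 122 mm across, 71 mm tall; loose, upright; the point is on its axis, 30 mm above the worktop
- tape_roll_mid (a point): bystander: roll of tape lying flat, 96 mm across, 48 mm tall; loose, upright; the point is on its axis, 30 mm above the worktop
- beaker_100_mid (a point): bystander: clear beaker, 59 mm across, 71 mm tall; loose, upright; the point is on its axis, 30 mm above the worktop
There are look-alikes about, which are no part of the job. Of the things shaped like the tray, the steel one is meant.

How it is judged:
At the end, for the whole second after the job is handed in: A larger jar upright on the floor of each bay; plates flat, one on the other, on the stop, each within 4 mm of both fences (0.06 rad); small jars upright within 20 mm of their start; all at rest (x of jar_up_mid in the frame of bay_free between -0.018 and 0.018 m and y of jar_up_mid in the frame of bay_free between -0.018 and 0.018 m and z of jar_up_mid in the frame of bay_free between 0.025 and 0.033 m and x of jar_tray_mid in the frame of bay_full between -0.018 and 0.018 m and y of jar_tray_mid in the frame of bay_full between -0.018 and 0.018 m and z of jar_tray_mid in the frame of bay_full between 0.025 and 0.033 m and angle between each of jar_up_mid, jar_tray_mid, jar_low_a_mid, jar_low_b_mid's own z axis and vertical below 0.1 rad and distance of each of jar_low_a_mid, jar_low_b_mid from where it was at the start of the episode below 0.02 m and x of plate_top_mid in the frame of stop_corner between -0.066 and -0.058 m and y of plate_top_mid in the frame of stop_corner between -0.032 and -0.024 m and angle between the x axis of each of plate_top_mid, plate_low_mid and the x axis of stop_corner, either way round below 0.06 rad and angle between the z axis of each of plate_top_mid, plate_low_mid and the z axis of stop_corner, either way round below 0.06 rad and x of plate_low_mid in the frame of stop_corner between -0.066 and -0.058 m and y of plate_low_mid in the frame of stop_corner between -0.032 and -0.024 m and ((z of plate_top_mid in the frame of stop_corner between 0.001 and 0.007 m and z of plate_low_mid in the frame of stop_corner between 0.009 and 0.015 m) or (z of plate_top_mid in the frame of stop_corner between 0.009 and 0.015 m and z of plate_low_mid in the frame of stop_corner between 0.001 and 0.007 m)) and linear speed of each of plate_top, plate_low, jar_up below 0.02 m/s); the robot touches nothing.
It fails at once if a small jar is shifted by more than 20 mm or tipped (distance of any of jar_low_a_mid, jar_low_b_mid from where it was at the start of the episode above 0.02 m or angle between any of jar_low_a_mid, jar_low_b_mid's own z axis and vertical above 0.35 rad).
It fails at once if a larger jar is tipped over (angle between any of jar_up_mid, jar_tray_mid's own z axis and vertical above 0.7 rad).
It fails at once if a plate or jar is dropped or thrown: faster than 0.6 m/s while the fingers do not hold it ((linear speed of plate_top above 0.6 m/s and contact force between the fingers and plate_top below 0.05 N) or (linear speed of plate_low above 0.6 m/s and contact force between the fingers and plate_low below 0.05 N) or (linear speed of jar_up above 0.6 m/s and contact force between the fingers and jar_up below 0.05 N)).
It fails at once if a bystander is shifted by more than 30 mm or tipped over (distance of any of measuring_cylinder_mid, dropper_a_mid, wash_bottle_mid, pe_bottle_mid, mortar_mid, tape_roll_mid, beaker_100_mid from where it was at the start of the episode above 0.03 m or angle between any of measuring_cylinder_mid, dropper_a_mid, wash_bottle_mid, pe_bottle_mid, mortar_mid, tape_roll_mid, beaker_100_mid's own z axis and vertical above 0.5 rad).
It also fails if it takes over 72 s, if anything falls off the work surface, if the arm or the gripper's body presses on something with over 40 N, if the wrist force passes 120 N, or if a joint passes its speed limit or range.

## Working session

There is one attempt and no reset: what is moved stays moved. The work goes in short steps, Python scripts to look and compute and a tool call to move; the robot and the scene stay as the last step left them, time stands still between calls to the robot, and variables do not carry over. Pictures are saved under pics/ and viewed, at most 10 in all, crops included, and the job is handed in when it is done.

Besides the shell and the picture viewer there is one more tool, called after "Emit:" as name([rows], argument=value, ...), one row to a line, values as JSON. arm_command: Moves the arm, as the interface text tells. Its arguments: {"type":"object","properties":{"commands":{"type":"array"},"grip_force":{"type":"number"}},"required":["commands"]}

```bash
mkdir -p pics
cat > h.py <<'E'
from cell import *
import numpy as np, cv2
def cam(n):
    m=camera_model(n);R,_=cv2.Rodrigues(np.array(m["rvec"],float));return np.array(m["mtx"]),R,np.array(m["tvec"],float).ravel()
def cloud(n,d):
    K,R,t=cam(n);v,u=np.mgrid[0:d.shape[0],0:d.shape[1]]
    P=np.stack([(u-K[0,2])/K[0,0]*d,(v-K[1,2])/K[1,1]*d,d],-1)
    W=(P-t)@R;W[d<=0]=np.nan;return W
def proj(n,X):
    K,R,t=cam(n);p=(R@np.array(X)+t);p=K@p;return p[:2]/p[2]
E
python3 - <<'E'
from h import *
for n in("top","scene"):
    p,d=snapshot(n);np.savez(""+n+".npz",p=p,d=d)
    cv2.imwrite(f"pics/{n}0.png",cv2.resize(p,(800,600),interpolation=cv2.INTER_CUBIC))
    K,R,t=cam(n);print(n,-R.T@t,R[2])
s=get_state();print(s["t"],s["eef_pos"],s["tool_rot"])
E
```

```text
top [-0.26265969 -0.49194835  1.68823911] [ 0.44237365  0.19765905 -0.87477795]
scene [-0.65807126  0.94589866  1.10280553] [ 0.63258237 -0.5767684  -0.51689241]
0.1 [0.24495483 0.54743461 0.22166207] [[-9.12784464e-01  4.08440813e-01 -7.90803526e-04]
 [ 4.08441564e-01  9.12783233e-01 -1.50298538e-03]
 [ 1.07951629e-04 -1.69489873e-03 -9.99998558e-01]]
```

View pics/top0.png

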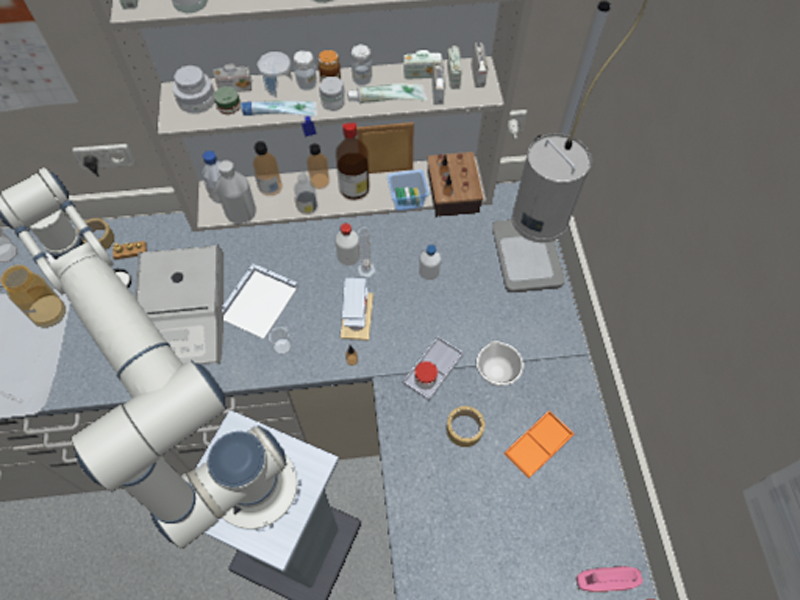

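View pics/scene0.png

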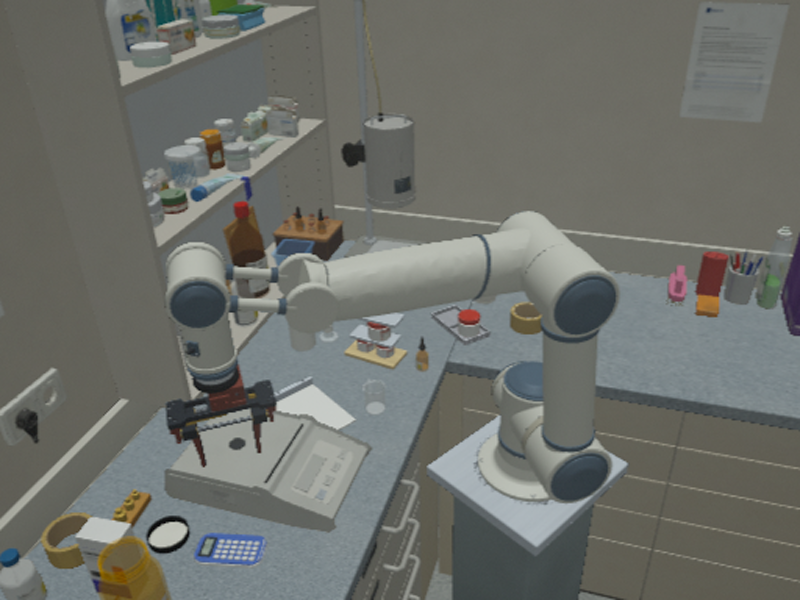

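Run:
```python
from h import *
f=np.load("top.npz");p,d=f["p"],f["d"];W=cloud("top",d)
cv2.imwrite("pics/crop1.png",cv2.resize(p[140:300,130:343],(800,600),interpolation=cv2.INTER_CUBIC))
def px(u,v): return W[int(v*.64),int(u*.64)]
for n,u,v in [("stop",260,300),("plate",354,292),("board",356,333),("beaker",280,335),("cyl",366,268),("wash",346,229),("pe",430,249),("drop",351,347),("jartray",426,372),("tray",440,355),("mortar",500,345),("tape",480,427),("table",310,320)]: print(n,px(u,v).round(3))
def rect(m,n):
    P=W[m][:,:2]; r=cv2.minAreaRect((P*1000).astype(np.float32)); print(n,len(P),"c",np.round(r[0],1),"s",np.round(r[1],1),"a",round(r[2],1),"med z",np.round(np.median(W[m][:,2]),4))
x,y,z=W[...,0],W[...,1],W[...,2]
c=px(354,292)
near=np.hypot(x-c[0],y-c[1])
rect((near<.09)&(abs(z-c[2])<.006),"plateTop")
rect((near<.12)&(abs(z-.012)<.004),"board")
c=px(426,372)
rect((np.hypot(x-c[0],y-c[1])<.045)&(abs(z-.062)<.005),"jarTrayLid")
rect((np.hypot(x-px(440,355)[0],y-px(440,355)[1])<.12)&(abs(z-.0155)<.004),"trayrim")
c=px(260,300)
rect((np.hypot(x-c[0],y-c[1])<.13)&(abs(z-.026)<.004),"fence")
m=(np.hypot(x-c[0],y-c[1])<.13)&(abs(z-.006)<.0035);rect(m,"stopbase")
hsv=cv2.cvtColor(p,cv2.COLOR_BGR2HSV);rect(m&(hsv[...,2]>180),"stopbase white")
```

```text
stop [0.468 0.244 0.012]
plate [ 0.543 -0.023  0.127]
board [ 0.485 -0.048  0.002]
beaker [0.388 0.134 0.025]
cyl [0.675 0.004 0.039]
wash [0.707 0.076 0.149]
pe [ 0.754 -0.159  0.122]
drop [ 0.404 -0.077  0.091]
jartray [ 0.427 -0.281  0.065]
tray [ 0.514 -0.29   0.006]
mortar [ 0.582 -0.434  0.065]
tape [ 0.35  -0.463  0.047]
table [ 0.476  0.09  -0.001]
plateTop 273 c [524.3 -32.6] s [125.1  58.1] a 22.1 med z 0.1292
board 197 c [545.3 -21.9] s [232.3 205.3] a 44.6 med z 0.0115
jarTrayLid 132 c [ 431.2 -280.1] s [57.4 58.7] a 67.1 med z 0.0619
trayrim 103 c [ 497.1 -302.3] s [139.4 224.9] a 51.5 med z 0.0146
fence 132 c [478.7 283.5] s [142.1 239.5] a 63.1 med z 0.0262
stopbase 890 c [475.5 233.7] s [253.2 233.2] a 30.1 med z 0.0058
stopbase white 623 c [460.6 243.5] s [141.7 181.5] a 86.6 med z 0.0063
```

View pics/crop1.png

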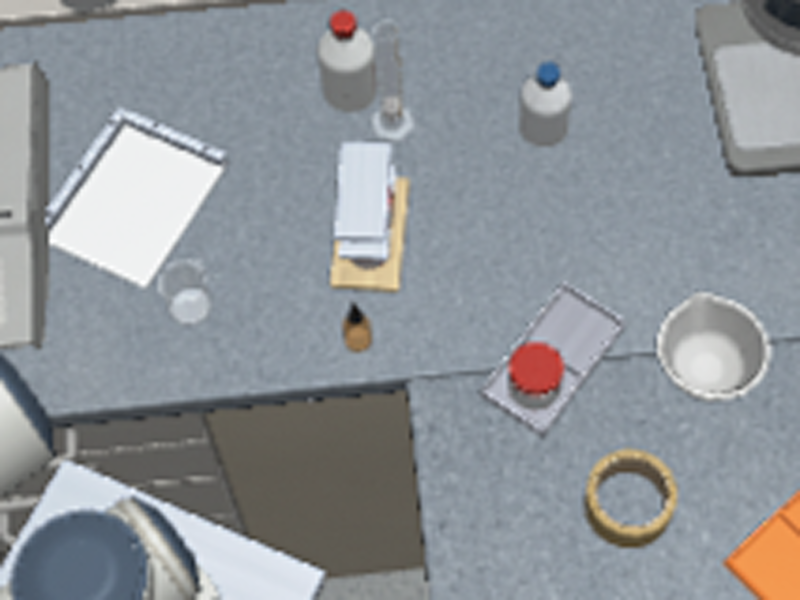

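Candidates for the tray: grey steel tray (crop 550,360) and orange tray (crop 770,540). The steel one with the red-lidded jar at its near end is meant, and the crop confirms it. The stop's fences are on the left and top sides (inner corner at crop ~(124,122)). The stack is at crop (365,210).

```bash
cat >> h.py <<'E'
def ray(n,uv,z):
    K,R,t=cam(n);C=-R.T@t;uv=np.atleast_2d(uv).astype(float)
    D=np.c_[(uv[:,0]-K[0,2])/K[0,0],(uv[:,1]-K[1,2])/K[1,1],np.ones(len(uv))]@R
    return (C+D*((z-C[2])/D[:,2])[:,None])[:,:2]
def go(x,y,z,yaw):
    """print turn (tool z, deg) and then shift in turned tool axes; yaw = world angle of tool y, deg (mod 180)"""
    s=get_state();R=np.array(s["tool_rot"]);p=np.array(s["eef_pos"]);a=np.degrees(np.arctan2(R[1,1],R[0,1]))
    w=(yaw-a+90)%180-90;b=np.radians(a+w)
    Y=np.array([np.cos(b),np.sin(b),0]);X=np.array([np.sin(b)*-1,np.cos(b),0])*np.sign(R[0,0]*-R[1,1]+R[1,0]*R[0,1]);
    X=np.cross(Y,[0,0,-1]);D=np.array([x,y,z])-p
    print("t",s["t"],"tcp",p.round(4),"yaw",round(a,1),"turn",round(-w,2),"dxyz mm",(1000*np.array([D@X,D@Y,-D[2]])).round(1),"q6",round(s["joint_pos"][5],2))
E
python3 - <<'E'
from h import *
f=np.load("top.npz");p=f["p"];W=cloud("top",f["d"])
def cp(l): return [(130+u*.26625-.37,140+v*.26667-.37) for u,v in l]
hsv=cv2.cvtColor(p,cv2.COLOR_BGR2HSV)
up=cv2.resize(p[140:300,130:343],(800,600),interpolation=cv2.INTER_CUBIC);g=cv2.cvtColor(up,cv2.COLOR_BGR2GRAY)
def seg(box,lo,hi,z,n):
    x0,y0,x1,y1=box;m=np.zeros_like(g);m[y0:y1,x0:x1]=((g[y0:y1,x0:x1]>lo)&(g[y0:y1,x0:x1]<=hi))
    cs,_=cv2.findContours(m,cv2.RETR_EXTERNAL,cv2.CHAIN_APPROX_NONE);c=max(cs,key=cv2.contourArea)[:,0]
    r=cv2.minAreaRect((ray("top",cp(c),z)*1000).astype(np.float32));print(n,np.round(r[0],1),np.round(r[1],1),round(r[2],1))
print("gray",g[200,140],g[190,370],g[200,290],g[340,580],g[345,610])
seg((40,100,235,290),225,255,.006,"white base")
print("tray rim",(ray("top",cp([(567,285),(622,325),(543,433),(484,392)]),.016)*1000).round(1))
print("fence outer",(ray("top",cp([(120,108),(226,155),(50,205)]),.026)*1000).round(1))
print("board",(ray("top",cp([(408,180),(400,289),(332,285)]),.012)*1000).round(1))
print("plate low near edge",(ray("top",cp([(338,257),(388,260)]),.064)*1000).round(1))
print("plate top",(ray("top",cp([(343,143),(391,143),(387,241),(336,238)]),.130)*1000).round(1))
go(.524,-.033,.22,112)
E
```

```text
gray 240 222 150 177 139
white base [460.7 243.6] [136.9 177.3] 87.3
tray rim [[ 559.7 -269.2]
 [ 537.2 -345.1]
 [ 380.3 -312. ]
 [ 399.3 -233.8]]
fence outer [[562.9 316.8]
 [554.6 167.5]
 [411.  325.7]]
board [[616.9 -42.7]
 [480.4 -94.3]
 [453.9 -20.2]]
plate low near edge [[466.3 -25.7]
 [485.3 -79.1]]
plate top [[569.9  12.7]
 [591.4 -36.9]
 [475.7 -85.1]
 [456.9 -32.6]]
t 0.1 tcp [0.245  0.5474 0.2217] yaw 65.9 turn -46.11 dxyz mm [ -41.3 -642.7    1.7] q6 -0.06
```

Emit:
arm_command([
  [0.0878,0,0,0,-6.6],
  [0.0878,0,0,0,-6.6],
  [0.0878,0,0,0,-6.6],
  [0.0878,0,0,0,-6.6],
  [0.0878,0,0,0,-6.6],
  [0.0878,0,0,0,-6.6],
  [0.0878,0,0,0,-6.5],
], grip_force=25)

```text
t: 0.68
eef_pos: [0.245, 0.5475, 0.2219]
tool_rot: [[-0.925, -0.38, -0.001], [-0.38, 0.925, -0.001], [0.001, -0.001, -1.0]]
contact_force: [0.2, -0.4, 0.1]
grip_width: 0.0881
grasp_force: 0.0
```

Emit:
arm_command([
  [0.0878,-0.0025,-0.02,0,0],
  [0.0878,-0.0025,-0.035,0,0],
  [0.0878,-0.0025,-0.035,0,0],
  [0.0878,-0.0025,-0.035,0,0],
  [0.0878,-0.0025,-0.035,0,0],
  [0.0878,-0.0025,-0.035,0,0],
  [0.0878,-0.0025,-0.035,0,0],
  [0.0878,-0.0025,-0.035,0,0],
  [0.0878,-0.0025,-0.035,0,0],
  [0.0878,-0.0025,-0.035,0,0],
  [0.0878,-0.0025,-0.035,0,0],
  [0.0878,-0.0025,-0.035,0,0],
  [0.0878,-0.0025,-0.035,0,0],
  [0.0878,-0.0025,-0.035,0,0],
  [0.0878,-0.0025,-0.035,0,0],
  [0.0878,-0.0025,-0.035,0,0],
  [0.0878,-0.001,-0.035,0,0],
  [0.0878,0,-0.035,0,0],
  [0.0878,0,-0.02,0,0],
  [0.0878,0,-0.008,0,0],
])

```text
t: 2.35
eef_pos: [0.5242, -0.036, 0.2216]
tool_rot: [[-0.929, -0.371, -0.002], [-0.371, 0.929, -0.0], [0.002, 0.0, -1.0]]
contact_force: [0.8, 0.0, -0.5]
grip_width: 0.0876
grasp_force: 0.0
```

Run:
```python
from h import *
go(.524,-.033,.124,112)
```

```text
t 2.35 tcp [ 0.5242 -0.036   0.2216] yaw 111.8 turn -0.2 dxyz mm [-0.9  2.8 97.6] q6 -2.08
```

Emit:
arm_command([
  [0.0878,-0.001,0.001,0.02,0],
  [0.0878,0,0.001,0.03,0],
  [0.0878,0,0,0.028,0],
  [0.0878,0,0,0.015,0],
  [0.0878,0,0,0.0045,0],
  [0.0878,0,0,0,0],
  [0.05,0,0,0,0],
  [0.05,0,0,0,0],
  [0.05,0,0,0,0],
  [0.05,0,0,0,0],
  [0.05,0,0,0,0],
  [0.05,0,0,0,0],
])

```text
t: 3.35
eef_pos: [0.5247, -0.0314, 0.1262]
tool_rot: [[-0.927, -0.374, 0.002], [-0.374, 0.927, -0.001], [-0.002, -0.002, -1.0]]
contact_force: [0.3, -1.2, 3.6]
grip_width: 0.0555
grasp_force: 25.0
```

Run:
```python
from h import *
p,d=snapshot("scene");u,v=proj("scene",[.53,-.03,.08]).astype(int);print(u,v)
cv2.imwrite("pics/s1.png",cv2.resize(p[v-60:v+60,u-80:u+80],(800,600),interpolation=cv2.INTER_CUBIC))
```

```text
239 211
```

View pics/s1.png

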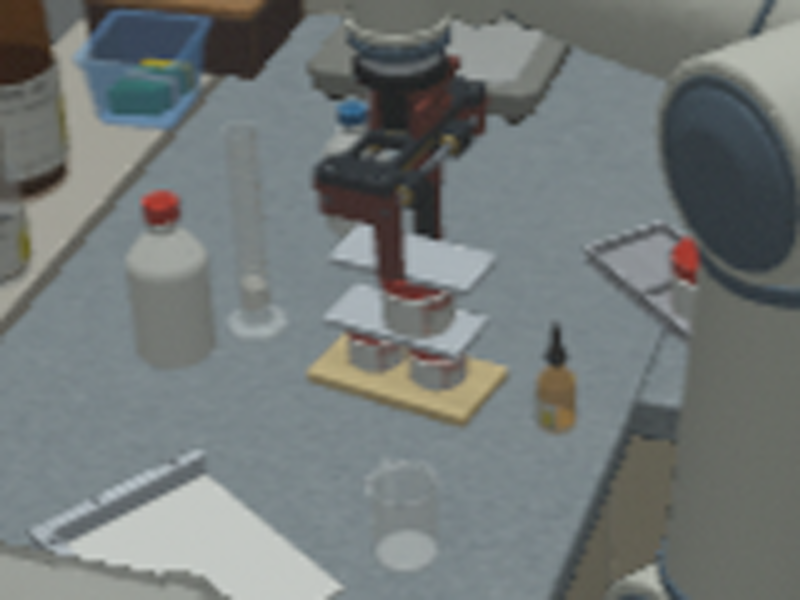

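Plate is gripped at the middle. Lift, and check the balance height near the stop.

Emit:
arm_command([
  [0.05,0,0,-0.01,0],
  [0.05,0,0,-0.02,0],
  [0.05,0,0,-0.025,0],
  [0.05,0,0,-0.02,6],
  [0.05,0,0,-0.005,6.5],
  [0.05,0,0,0,6.5],
  [0.05,0,0,0,5.8],
  [0.05,0,0,0,0],
])

```text
t: 4.07
eef_pos: [0.5239, -0.0307, 0.2054]
tool_rot: [[-0.999, 0.052, -0.001], [0.052, 0.999, 0.001], [0.001, 0.001, -1.0]]
contact_force: [0.2, -0.6, -2.3]
grip_width: 0.0558
grasp_force: 25.0
```

Run:
```python
from h import *
f=np.load("top.npz");W=cloud("top",f["d"]);x,y,z=[W[...,i] for i in range(3)]
for lo in(.32,.34,.36,.38,.42,.48):
  m=(x>.3)&(x<.68)&(y>lo)&(y<lo+.02)&(z<.3);print(lo,np.nanmax(z[m]).round(3),np.median(z[m]).round(3))
go(.4856,.2593,.20,87)
```

```text
0.32 0.129 0.06
0.34 0.27 0.087
0.36 0.299 0.085
0.38 0.298 0.084
0.42 0.258 0.084
0.48 0.299 0.12
t 4.0667 tcp [ 0.5239 -0.0307  0.2054] yaw 87.0 turn 0.0 dxyz mm [ 53.4 287.6   5.4] q6 -1.64
```

Emit:
arm_command([
  [0.05,0.003,0.015,0,0],
  [0.05,0.004,0.025,0,0],
  [0.05,0.004,0.025,0,0],
  [0.05,0.004,0.025,0,0],
  [0.05,0.004,0.025,0,0],
  [0.05,0.004,0.025,0,0],
  [0.05,0.004,0.025,0,0],
  [0.05,0.004,0.025,0,0],
  [0.05,0.004,0.025,0.02,0],
  [0.05,0.004,0.02,0.02,0],
  [0.05,0.004,0.015,0.025,0],
  [0.05,0.004,0.006,0.025,0],
  [0.05,0.004,0,0.025,0],
  [0.05,0.003,0,0.025,0],
  [0.05,0,0,0.02,0],
  [0.05,0,0,0.015,0],
  [0.05,0,0,0,0],
])

```text
t: 5.48
eef_pos: [0.4799, 0.2265, 0.0257]
tool_rot: [[-0.999, 0.046, -0.008], [0.046, 0.999, -0.003], [0.007, -0.003, -1.0]]
contact_force: [-0.2, 0.3, -1.9]
grip_width: 0.0554
grasp_force: 25.0
```

Run:
```python
from h import *
go(.4829,.2274,.0102,87)
f=np.load("top.npz");W=cloud("top",f["d"]);x,y,z=[W[...,i] for i in range(3)]
for lo in(.25,.3,.33,.36):
  for xx in (.4,.44,.48,.52):
    m=(abs(x-xx)<.02)&(y>.30)&(y<.42)&(z<.12)&(z>.05);
  
for xx in (.4,.44,.48,.52,.56):
    m=(abs(x-xx)<.02)&(y>.28)&(y<.42)&(z<.12)&(z>.045);print(xx,np.round(y[m].min(),3),np.round(np.percentile(z[m],95),3)) if m.any() else 0
p,d=snapshot("scene");u,v=proj("scene",[.48,.24,.03]).astype(int);print(u,v)
cv2.imwrite("pics/s2.png",cv2.resize(p[v-60:v+60,u-80:u+80],(800,600),interpolation=cv2.INTER_CUBIC))
```

```text
t 5.4833 tcp [0.4799 0.2265 0.0257] yaw 87.4 turn 0.38 dxyz mm [-3.   1.  15.5] q6 -1.15
0.4 0.316 0.089
0.44 0.339 0.092
0.48 0.362 0.093
0.52 0.382 0.094
0.56 0.406 0.085
194 256
```

View pics/s2.png

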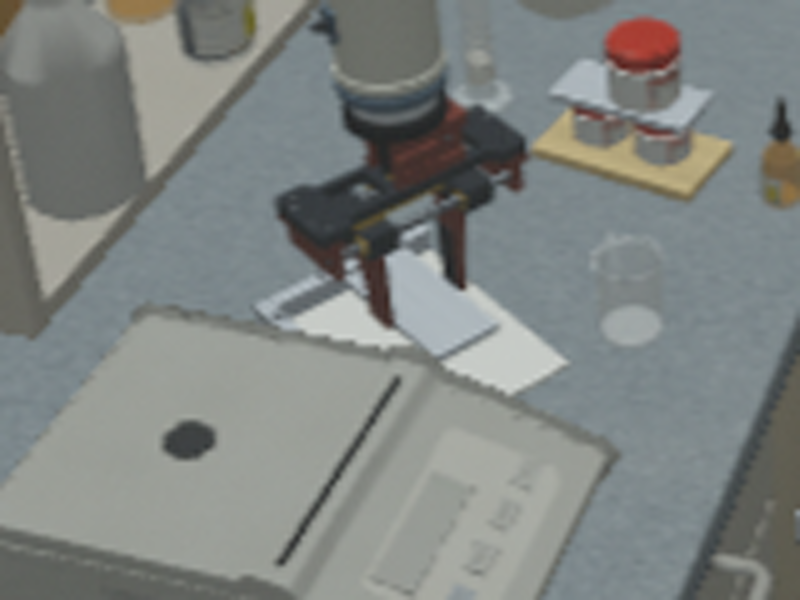

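The plate hangs level over the stop base at about (430,300), clear of both fences; the jar stands undisturbed at (645,65). Lowering.

Emit:
arm_command([
  [0.05,0,0,0.008,0],
  [0.05,0,0,0.004,0],
  [0.05,0,0,0,0],
])

```text
t: 5.78
eef_pos: [0.4827, 0.2273, 0.0181]
tool_rot: [[-0.999, 0.048, -0.0], [0.048, 0.999, 0.0], [0.0, 0.0, -1.0]]
contact_force: [-0.9, -0.6, -1.0]
grip_width: 0.0553
grasp_force: 25.0
```

Emit:
arm_command([
  [0.05,0,0,0.004,0],
  [0.05,0,0,0.003,0],
  [0.05,0,0,0,0],
  [0.05,0,0,0,0],
])

```text
t: 6.12
eef_pos: [0.4827, 0.2273, 0.0111]
tool_rot: [[-0.999, 0.049, -0.0], [0.049, 0.999, -0.0], [0.0, -0.0, -1.0]]
contact_force: [-0.0, 0.4, -1.9]
grip_width: 0.0555
grasp_force: 25.0
```

Emit:
arm_command([
  [0.05,0,0,0.0015,0],
  [0.05,0,0,0,0],
])

```text
t: 6.28
eef_pos: [0.483, 0.2275, 0.0106]
tool_rot: [[-0.999, 0.049, 0.001], [0.049, 0.999, 0.0], [-0.001, 0.0, -1.0]]
contact_force: [-2.0, -2.0, 4.1]
grip_width: 0.0555
grasp_force: 25.0
```

Touching the base. Release, rise, and go back toward the stack.

Emit:
arm_command([
  [0.075,0,0,0,0],
  [0.075,0,0,0,0],
  [0.075,0,0,0,0],
  [0.075,0,0,-0.01,0],
  [0.075,0,0,-0.03,0],
  [0.0878,0,0,-0.035,0],
  [0.0878,0,0,-0.035,0],
  [0.0878,0,0,-0.035,0],
  [0.0878,-0.0,-0.015,-0.025,3],
  [0.0878,-0.004,-0.025,0,3],
  [0.0878,-0.004,-0.025,0,3],
  [0.0878,-0.004,-0.025,0,0],
  [0.0878,-0.004,-0.025,0,0],
])

```text
t: 7.37
eef_pos: [0.481, 0.1102, 0.1807]
tool_rot: [[-0.979, 0.204, 0.001], [0.204, 0.979, 0.0], [-0.001, 0.0, -1.0]]
contact_force: [-0.9, -0.2, -0.1]
grip_width: 0.0877
grasp_force: 0.0
```

Run:
```python
from h import *
p,d=snapshot("top");W=cloud("top",d);x,y,z=[W[...,i] for i in range(3)]
def rect(m,n):
    P=W[m][:,:2]; r=cv2.minAreaRect((P*1000).astype(np.float32)); print(n,len(P),"c",np.round(r[0],1),"s",np.round(r[1],1),"a",round(r[2],1),"med z",np.round(np.median(W[m][:,2]),4))
rect((np.hypot(x-.524,y+.033)<.06)&(abs(z-.122)<.005),"jar")
rect((np.hypot(x-.53,y+.03)<.09)&(abs(z-.064)<.004),"lowplate")
rect((np.hypot(x-.483,y-.227)<.08)&(abs(z-.0145)<.003),"plate1")
go(.524,-.033,.16,78)
```

```text
jar 120 c [521.5 -35.3] s [57.7 54.6] a 25.5 med z 0.1218
lowplate 90 c [535.2 -29. ] s [128.6  56. ] a 19.7 med z 0.0637
plate1 96 c [479.2 202.6] s [ 59.5 145.5] a 86.8 med z 0.0143
t 7.4167 tcp [0.4811 0.1065 0.1807] yaw 78.1 turn 0.05 dxyz mm [ -71.  -127.5   20.7] q6 -1.21
```

Emit:
arm_command([
  [0.0878,-0.01,-0.02,0,0],
  [0.0878,-0.015,-0.028,0,0],
  [0.0878,-0.016,-0.03,0,0],
  [0.0878,-0.016,-0.03,0,0],
  [0.0878,-0.009,-0.016,0,0],
  [0.0878,-0.003,-0.006,0.005,0],
  [0.0878,0,0,0.015,0],
  [0.0878,0,0,0.015,0],
])

```text
t: 8.08
eef_pos: [0.5225, -0.0301, 0.1451]
tool_rot: [[-0.979, 0.206, 0.002], [0.206, 0.979, 0.0], [-0.002, 0.001, -1.0]]
contact_force: [0.8, -1.3, -0.7]
grip_width: 0.0878
grasp_force: 0.0
```

Run:
```python
from h import *
go(.522,-.035,.086,78)
```

```text
t 8.0833 tcp [ 0.5225 -0.0301  0.1451] yaw 78.1 turn 0.14 dxyz mm [-0.5 -4.9 59.1] q6 -1.49
```

Emit:
arm_command([
  [0.0878,0,-0.002,0.01,0],
  [0.0878,0,-0.0025,0.02,0],
  [0.0878,0,0,0.015,0],
  [0.0878,0,0,0.008,0],
  [0.0878,0,0,0,0],
  [0.056,0,0,0,0],
  [0.056,0,0,0,0],
  [0.056,0,0,0,0],
  [0.056,0,0,0,0],
  [0.056,0,0,0,0],
  [0.056,0,0,0,0],
])

```text
t: 9.0
eef_pos: [0.5216, -0.0348, 0.0927]
tool_rot: [[-0.979, 0.205, 0.002], [0.205, 0.979, -0.001], [-0.002, -0.0, -1.0]]
contact_force: [0.7, -1.9, 4.6]
grip_width: 0.0607
grasp_force: 25.0
```

Run:
```python
from h import *
go(.5092,-.2987,.026,77.8)
```

```text
t 9.0 tcp [ 0.5216 -0.0348  0.0927] yaw 78.2 turn 0.38 dxyz mm [ -43.6 -260.5   66.7] q6 -1.5
```

Emit:
arm_command([
  [0.056,0,0,-0.008,0],
  [0.056,0,0,-0.02,0],
  [0.056,0,0,-0.022,0],
  [0.056,0,-0.01,-0.01,0],
  [0.056,-0.003,-0.02,0,0],
  [0.056,-0.004,-0.025,0,0],
  [0.056,-0.004,-0.025,0,0],
  [0.056,-0.004,-0.025,0,0],
  [0.056,-0.004,-0.025,0,0],
  [0.056,-0.004,-0.025,0,0],
  [0.056,-0.004,-0.025,0,0],
  [0.056,-0.004,-0.025,0,0],
  [0.056,-0.004,-0.025,0,0],
  [0.056,-0.004,-0.018,0.01,0],
  [0.056,-0.004,-0.01,0.02,0],
  [0.056,-0.0006,-0.002,0.025,0],
  [0.056,0,0,0.025,0],
  [0.056,0,0,0.01,0],
  [0.056,0,0,0,0],
  [0.056,0,0,0,0],
])

```text
t: 10.67
eef_pos: [0.5103, -0.298, 0.0617]
tool_rot: [[-0.979, 0.205, -0.001], [0.205, 0.979, 0.001], [0.001, 0.0, -1.0]]
contact_force: [-0.3, -1.1, -0.1]
grip_width: 0.0607
grasp_force: 25.0
```

Run:
```python
from h import *
go(.5092,-.2987,.0327,77.8)
p,d=snapshot("top");cv2.imwrite("pics/t3.png",cv2.resize(p[190:280,230:350],(800,600),interpolation=cv2.INTER_CUBIC))
```

```text
t 10.6667 tcp [ 0.5103 -0.298   0.0617] yaw 78.2 turn 0.39 dxyz mm [ 0.9 -0.9 29. ] q6 -1.95
```

View pics/t3.png

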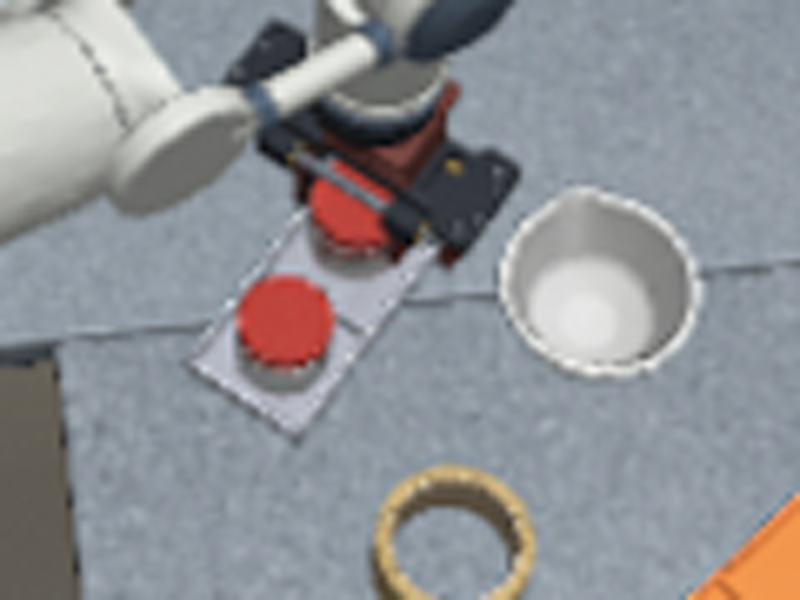

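The held jar (lid ~(350,215)) is over the free bay and the other jar (285,320) is clear. Lowering.

Emit:
arm_command([
  [0.056,0.001,-0.001,0.01,0],
  [0.056,0,0,0.01,0],
  [0.056,0,0,0.006,0],
  [0.056,0,0,0.002,0],
  [0.056,0,0,0,0],
  [0.056,0,0,0,0],
])

```text
t: 11.22
eef_pos: [0.5094, -0.2987, 0.0335]
tool_rot: [[-0.979, 0.205, -0.0], [0.205, 0.979, 0.0], [0.0, 0.0, -1.0]]
contact_force: [-0.2, 0.8, -2.7]
grip_width: 0.0609
grasp_force: 25.0
```

Emit:
arm_command([
  [0.056,0,0,0.0015,0],
  [0.056,0,0,0,0],
])

```text
t: 11.38
eef_pos: [0.5097, -0.2988, 0.0329]
tool_rot: [[-0.979, 0.205, 0.001], [0.205, 0.979, -0.0], [-0.001, -0.0, -1.0]]
contact_force: [-2.0, 0.2, 3.4]
grip_width: 0.0606
grasp_force: 25.0
```

Emit:
arm_command([
  [0.0878,0,0,0,0],
  [0.0878,0,0,0,0],
  [0.0878,0,0,0,0],
  [0.0878,0,0,0,0],
  [0.0878,0,0,-0.01,0],
  [0.0878,0,0,-0.03,0],
  [0.0878,0,0,-0.035,0],
  [0.0878,0,0,-0.03,0],
  [0.0878,0,0,-0.01,0],
  [0.0878,0,0,0,0],
])

```text
t: 12.22
eef_pos: [0.5109, -0.2997, 0.1519]
tool_rot: [[-0.979, 0.205, 0.006], [0.205, 0.979, -0.004], [-0.007, -0.003, -1.0]]
contact_force: [0.7, -0.9, 0.0]
grip_width: 0.0876
grasp_force: 0.0
```

Run:
```python
from h import *
p,d=snapshot("top");W=cloud("top",d);x,y,z=[W[...,i] for i in range(3)]
def rect(m,n):
    P=W[m][:,:2]; r=cv2.minAreaRect((P*1000).astype(np.float32)); print(n,len(P),"c",np.round(r[0],1),"s",np.round(r[1],1),"a",round(r[2],1),"med z",np.round(np.median(W[m][:,2]),4))
rect((np.hypot(x-.53,y+.03)<.09)&(abs(z-.064)<.004),"lowplate")
rect((np.hypot(x-.483,y-.227)<.08)&(abs(z-.0145)<.003)&(y>.18),"plate1")
hsv=cv2.cvtColor(p,cv2.COLOR_BGR2HSV);rect((np.hypot(x-.51,y+.30)<.045)&(abs(z-.062)<.004),"jarup")
go(.535,-.0295,.14,110)
```

```text
lowplate 15 c [580.   5.] s [15.6 22.1] a 26.6 med z 0.0648
plate1 211 c [482.9 240.7] s [149.9 113.7] a 1.6 med z 0.0144
jarup 114 c [ 510.  -295.6] s [60.7 55.3] a 52.0 med z 0.061
t 12.2667 tcp [ 0.51   -0.2992  0.1487] yaw 78.2 turn -31.81 dxyz mm [-115.7  244.9    8.7] q6 -1.95
```

Emit:
arm_command([
  [0.0878,0.002,0.015,0,0],
  [0.0878,0.004,0.034,0,0],
  [0.0878,0.004,0.034,0,0],
  [0.0878,0.004,0.034,0,0],
  [0.0878,0.004,0.034,0,0],
  [0.0878,0.004,0.034,0,0],
  [0.0878,0.004,0.034,0,0],
  [0.0878,0.003,0.03,0,0],
  [0.0878,0.002,0.02,0,-6],
  [0.0878,0,0,0,-6.5],
  [0.0878,0,0,0,-6.5],
  [0.0878,0,0,0,-6.5],
  [0.0878,0,0,0,-6.3],
  [0.0878,0,0,0,0],
])

```text
t: 13.43
eef_pos: [0.5326, -0.0279, 0.1441]
tool_rot: [[-0.938, -0.346, -0.005], [-0.346, 0.938, 0.001], [0.004, 0.002, -1.0]]
contact_force: [-0.2, 1.1, 0.1]
grip_width: 0.0879
grasp_force: 0.0
```

Run:
```python
from h import *
go(.535,-.0295,.06,110)
p,d=snapshot("top");cv2.imwrite("pics/t4.png",cv2.resize(p[140:245,130:270],(800,600),interpolation=cv2.INTER_CUBIC))
```

```text
t 13.4333 tcp [ 0.5326 -0.0279  0.1441] yaw 110.3 turn 0.26 dxyz mm [-1.7 -2.3 84.1] q6 -2.04
```

View pics/t4.png

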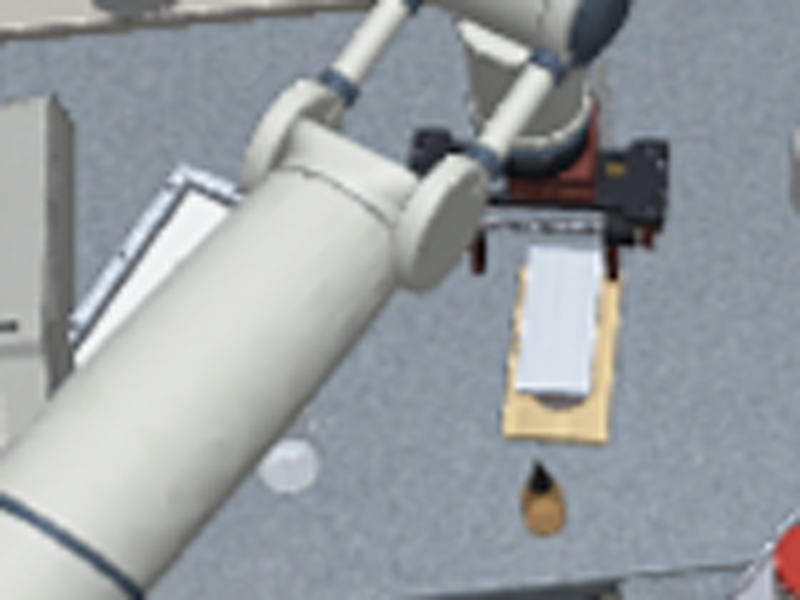

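Low plate (555,320) sits between the open fingers and is parallel to them. Descend, and grip gently.

Emit:
arm_command([
  [0.0878,-0.0015,-0.0015,0.015,0],
  [0.0878,0,0,0.025,0],
  [0.0878,0,0,0.02,0],
  [0.0878,0,0,0.014,0],
  [0.0878,0,0,0.006,0],
  [0.0878,0,0,0,0],
  [0.0878,0,0,0,0],
])

```text
t: 14.07
eef_pos: [0.5357, -0.0298, 0.0669]
tool_rot: [[-0.94, -0.341, -0.001], [-0.341, 0.94, 0.0], [0.001, 0.0, -1.0]]
contact_force: [0.5, 0.1, 0.3]
grip_width: 0.0876
grasp_force: 0.0
```

Emit:
arm_command([
  [0.0878,0,0,0.005,0],
  [0.0878,0,0,0.002,0],
  [0.0878,0,0,0,0],
  [0.05,0,0,0,0],
  [0.05,0,0,0,0],
  [0.05,0,0,0,0],
  [0.05,0,0,0,0],
  [0.05,0,0,0,0],
  [0.05,0,0,0,0],
])

```text
t: 14.82
eef_pos: [0.5362, -0.0302, 0.0603]
tool_rot: [[-0.94, -0.342, 0.0], [-0.342, 0.94, -0.0], [-0.0, -0.0, -1.0]]
contact_force: [-0.3, -0.4, 0.4]
grip_width: 0.0557
grasp_force: 25.0
```

Emit:
arm_command([
  [0.05,0,0,-0.005,0],
  [0.05,0,0,-0.01,0],
  [0.05,0,0,-0.025,0],
  [0.05,0,0,-0.03,0],
  [0.05,0,0,-0.01,6],
  [0.05,0,0,0,6],
  [0.05,0,0,0,6],
  [0.05,0,0,0,5],
  [0.05,0,0,0,0],
  [0.05,0,0,0,0],
])

```text
t: 15.65
eef_pos: [0.5361, -0.0299, 0.1406]
tool_rot: [[-0.999, 0.05, 0.0], [0.05, 0.999, 0.0], [-0.0, 0.0, -1.0]]
contact_force: [0.3, -0.2, -1.6]
grip_width: 0.0555
grasp_force: 25.0
```

Run:
```python
from h import *
go(.483,.2275,.05,86.8)
p,d=snapshot("scene");u,v=proj("scene",[.53,-.03,.08]).astype(int)
cv2.imwrite("pics/s5.png",cv2.resize(p[v-60:v+60,u-80:u+80],(800,600),interpolation=cv2.INTER_CUBIC))
```

```text
t 15.65 tcp [ 0.5361 -0.0299  0.1406] yaw 87.1 turn 0.35 dxyz mm [ 67.3 254.1  90.6] q6 -1.64
```

View pics/s5.png

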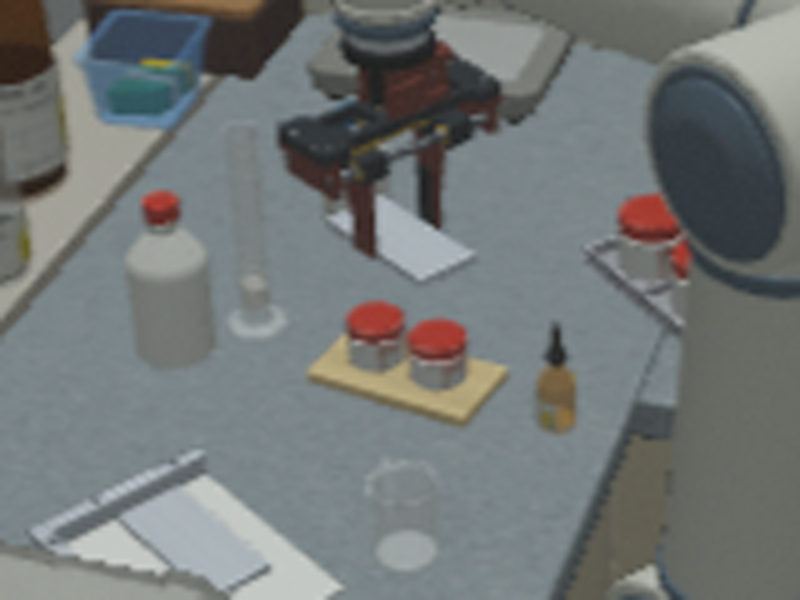

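Low plate is held level, the small jars (375,335),(437,352) stand untouched, and the first plate lies on the stop. Carry.

Emit:
arm_command([
  [0.05,0.004,0.012,-0.01,0],
  [0.05,0.006,0.022,0,0],
  [0.05,0.006,0.025,0,0],
  [0.05,0.006,0.025,0,0],
  [0.05,0.006,0.025,0,0],
  [0.05,0.006,0.025,0,0],
  [0.05,0.006,0.025,0,0],
  [0.05,0.006,0.025,0,0],
  [0.05,0.006,0.025,0.01,0],
  [0.05,0.006,0.02,0.02,0],
  [0.05,0.005,0.015,0.02,0],
  [0.05,0.003,0.008,0.02,0],
  [0.05,0.001,0.002,0.02,0],
  [0.05,0,0,0.01,0],
  [0.05,0,0,0.005,0],
  [0.05,0,0,0,0],
  [0.05,0,0,0,0],
  [0.05,0,0,0,0],
])

```text
t: 17.2
eef_pos: [0.4834, 0.2272, 0.0469]
tool_rot: [[-0.999, 0.053, 0.002], [0.053, 0.999, 0.001], [-0.002, 0.001, -1.0]]
contact_force: [0.1, -0.8, -2.2]
grip_width: 0.0552
grasp_force: 25.0
```

Run:
```python
from h import *
go(.483,.2275,.0183,87.2)
```

```text
t 17.2 tcp [0.4834 0.2272 0.0469] yaw 87.0 turn -0.23 dxyz mm [ 0.4  0.2 28.6] q6 -1.14
```

Emit:
arm_command([
  [0.05,0,0,0.01,0],
  [0.05,0,0,0.01,0],
  [0.05,0,0,0.005,0],
  [0.05,0,0,0.002,0],
  [0.05,0,0,0,0],
  [0.05,0,0,0,0],
  [0.05,0,0,0,0],
])

```text
t: 17.78
eef_pos: [0.4823, 0.2271, 0.0178]
tool_rot: [[-0.999, 0.053, -0.001], [0.053, 0.999, -0.0], [0.0, -0.0, -1.0]]
contact_force: [-1.1, -0.8, -1.6]
grip_width: 0.0553
grasp_force: 25.0
```

Emit:
arm_command([
  [0.05,0,0,0.0015,0],
  [0.05,0,0,0,0],
])

```text
t: 17.95
eef_pos: [0.4824, 0.2271, 0.0178]
tool_rot: [[-0.999, 0.053, -0.0], [0.053, 0.999, -0.0], [0.0, -0.0, -1.0]]
contact_force: [-4.9, -1.7, 6.1]
grip_width: 0.0558
grasp_force: 25.0
```

Contact. Release, rise, quarter-turn to use both fingers as a rake behind the long side.

Emit:
arm_command([
  [0.075,0,0,-0.0005,0],
  [0.075,0,0,0,0],
  [0.075,0,0,0,0],
  [0.075,0,0,-0.01,0],
  [0.075,0,0,-0.025,0],
  [0.06,0,0,-0.025,0],
  [0.06,0,0,-0.005,7],
  [0.06,0,0,0,7],
  [0.06,0,0,0,7],
  [0.06,0,0,0,7],
  [0.06,0,0,0,7],
  [0.06,0,0,0,7],
  [0.06,0,0,0,7],
  [0.06,0,0,0,7],
  [0.06,0,0,0,7],
  [0.06,0,0,0,7],
  [0.06,0,0,0,7],
  [0.06,0,0,0,7],
  [0.06,0,0,0,6],
  [0.06,0,0,0,0],
])

```text
t: 19.62
eef_pos: [0.4827, 0.2273, 0.0828]
tool_rot: [[0.056, 0.998, 0.001], [0.998, -0.056, 0.0], [0.0, 0.001, -1.0]]
contact_force: [-0.7, -0.4, -0.3]
grip_width: 0.0599
grasp_force: 0.0
```

Run:
```python
from h import *
go(.4804,.1795,.009,-3)
p,d=snapshot("scene");u,v=proj("scene",[.48,.24,.03]).astype(int)
cv2.imwrite("pics/s6.png",cv2.resize(p[v-60:v+60,u-80:u+80],(800,600),interpolation=cv2.INTER_CUBIC))
```

```text
t 19.6167 tcp [0.4827 0.2273 0.0828] yaw -3.2 turn -0.22 dxyz mm [-47.8   0.2  73.8] q6 0.43
```

View pics/s6.png

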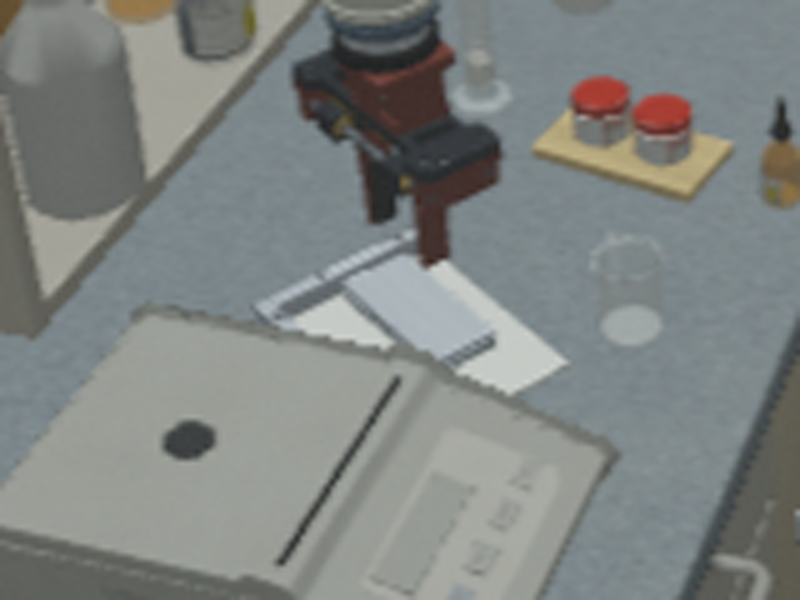

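The pile is neat at (420,310). Move behind its long side and go down.

Emit:
arm_command([
  [0.06,-0.015,0,0,0],
  [0.06,-0.02,0,0,0],
  [0.06,-0.013,0,0,0],
  [0.06,0,0,0.015,0],
  [0.06,0,0,0.025,0],
  [0.06,0,0,0.02,0],
  [0.06,0,0,0.008,0],
  [0.06,0,0,0.003,0],
  [0.06,0,0,0,0],
  [0.06,0,0,0,0],
  [0.06,0,0,0,0],
])

```text
t: 20.58
eef_pos: [0.4809, 0.1796, 0.0128]
tool_rot: [[0.052, 0.999, 0.002], [0.999, -0.052, 0.001], [0.001, 0.002, -1.0]]
contact_force: [0.5, 0.6, 0.4]
grip_width: 0.06
grasp_force: 0.0
```

Emit:
arm_command([
  [0.06,0,0,0.003,0],
  [0.06,0,0,0,0],
  [0.06,0.004,0,0,0],
  [0.06,0.004,0,0,0],
  [0.06,0.004,0,0,0],
  [0.06,0.004,0,0,0],
  [0.06,0.004,0,0,0],
  [0.06,0.004,0,0,0],
  [0.06,0.004,0,0,0],
  [0.06,0.004,0,0,0],
  [0.06,0.004,0,0,0],
  [0.06,0.004,0,0,0],
  [0.06,0.004,0,0,0],
  [0.06,0.004,0,0,0],
  [0.06,0.004,0,0,0],
  [0.06,0.002,0,0,0],
  [0.06,0,0,0,0],
  [0.06,0,0,0,0],
])

```text
t: 22.08
eef_pos: [0.4826, 0.2339, 0.0078]
tool_rot: [[0.052, 0.999, -0.0], [0.999, -0.052, 0.001], [0.001, -0.0, -1.0]]
contact_force: [0.5, -0.6, 0.3]
grip_width: 0.0597
grasp_force: 0.2
```

Emit:
arm_command([
  [0.06,0.002,0,-0.001,0],
  [0.06,0.002,0,0,0],
  [0.06,0.002,0,0,0],
  [0.06,0.001,0,0,0],
  [0.06,0,0,0,0],
])

```text
t: 22.5
eef_pos: [0.4829, 0.2405, 0.0088]
tool_rot: [[0.052, 0.999, -0.001], [0.999, -0.052, 0.0], [0.0, -0.001, -1.0]]
contact_force: [-0.2, -0.7, -0.7]
grip_width: 0.0598
grasp_force: 0.3
```

Emit:
arm_command([
  [0.06,0.001,0,0,0],
  [0.06,0.001,0,0,0],
  [0.06,0.001,0,0,0],
  [0.06,0,0,0,0],
])

```text
t: 22.83
eef_pos: [0.4833, 0.2412, 0.009]
tool_rot: [[0.053, 0.999, -0.001], [0.999, -0.053, -0.004], [-0.004, -0.0, -1.0]]
contact_force: [-0.3, -8.2, 1.1]
grip_width: 0.0603
grasp_force: 4.3
```

Emit:
arm_command([
  [0.06,0.001,0,0,0],
  [0.06,0.001,0,0,0],
  [0.06,0,0,0,0],
])

```text
t: 23.08
eef_pos: [0.4833, 0.2413, 0.009]
tool_rot: [[0.053, 0.999, -0.001], [0.999, -0.053, -0.008], [-0.008, -0.001, -1.0]]
contact_force: [-2.6, -14.6, 3.3]
grip_width: 0.0599
grasp_force: 7.6
```

The long side is home (force rose at y = 0.241). Back off, rise and measure.

Emit:
arm_command([
  [0.06,-0.006,0,0,0],
  [0.06,-0.012,0,0,0],
  [0.06,-0.012,0,0,0],
  [0.03,0,0,-0.02,0],
  [0.0,0,0,-0.035,0],
  [0.0,0,0,-0.035,0],
  [0.0,-0.02,0,-0.01,0],
  [0.0,-0.04,0,0,0],
  [0.0,-0.04,0,0,0],
  [0.0,-0.04,0,0,0],
  [0.0,0,0,0,0],
])

```text
t: 24.0
eef_pos: [0.4743, 0.0693, 0.1096]
tool_rot: [[0.059, 0.998, 0.001], [0.998, -0.059, -0.002], [-0.002, 0.002, -1.0]]
contact_force: [-0.4, -1.0, -0.2]
grip_width: 0.0105
grasp_force: 0.0
```

Run:
```python
from h import *
s=get_state();print(s["eef_pos"])
p,d=snapshot("top");cv2.imwrite("pics/t7.png",cv2.resize(p[160:220,130:210],(800,600),interpolation=cv2.INTER_CUBIC))
W=cloud("top",d);x,y,z=[W[...,i] for i in range(3)]
m=(abs(z-.022)<.003)&(x>.38)&(x<.575)&(y>.2)&(y<.31)
c=np.array([.5532,.3078]);q=np.radians(-3);R=np.array([[np.cos(q),-np.sin(q)],[np.sin(q),np.cos(q)]])
P=(W[m][:,:2]-c)@R*1000
print(len(P),np.percentile(P,[1,5,95,99],axis=0).round(1));r=cv2.minAreaRect(P.astype(np.float32));print(r)
```

```text
[0.47430058 0.06927347 0.10963434]
35 [[-18.3 -88.7]
 [-14.9 -86.1]
 [  8.7  -6.8]
 [ 12.4  -4.7]]
((0.2368021011352539, -45.89231872558594), (29.604251861572266, 85.76331329345703), 7.657745361328125)
```

View pics/t7.png

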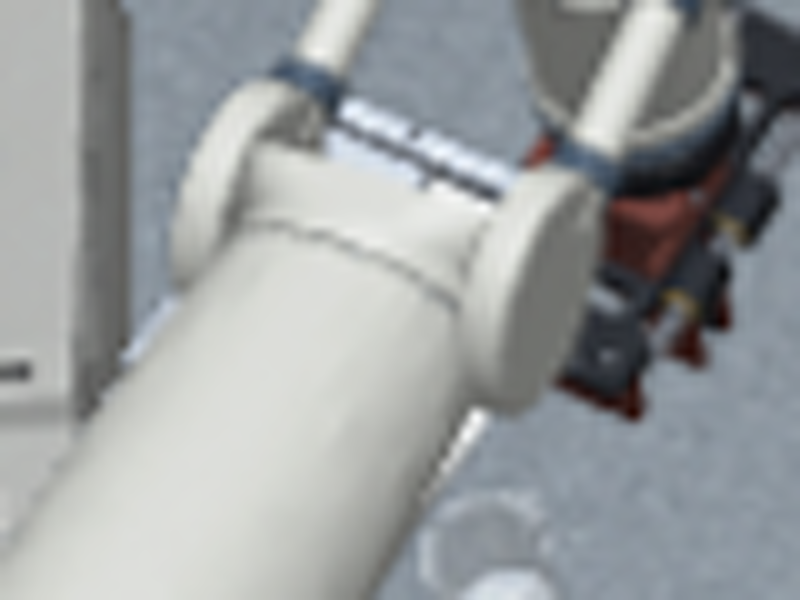

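The arm hides the pile here; only the far fence (420,150) shows. I will push the short end next, with the gripper turned parallel to the balance's edge so it clears it.

Emit:
arm_command([
  [0,0,0,0,-6.6],
  [0,0,0,0,-6.6],
  [0,0,0,0,-6.6],
  [0,0,0,0,-6.6],
  [0,0,0,0,-6.6],
  [0,0,0,0,0],
])

```text
t: 24.55
eef_pos: [0.4744, 0.0762, 0.1092]
tool_rot: [[-0.504, 0.864, 0.0], [0.864, 0.504, 0.001], [0.001, 0.001, -1.0]]
contact_force: [0.2, 0.6, -0.1]
grip_width: 0.0004
grasp_force: 0.0
```

Run:
```python
from h import *
go(.401,.2707,.06,30)
p,d=snapshot("scene");W=cloud("scene",d);x,y,z=[W[...,i] for i in range(3)]
c=np.array([.5532,.3078]);q=np.radians(-3);R=np.array([[np.cos(q),-np.sin(q)],[np.sin(q),np.cos(q)]])
P=(W[...,:2]-c)@R*1000
m=(abs(z-.022)<.003)&(P[...,0]>-150)&(P[...,0]<-4)&(P[...,1]>-90)&(P[...,1]<-2)
Q=P[m];print(len(Q),np.percentile(Q,[1,5,95,99],axis=0).round(1),cv2.minAreaRect(Q.astype(np.float32)))
m=(z>.05)&(z<.12)&(x>.3)&(x<.46)&(y>.24)&(y<.36)
for xx in(.33,.36,.39,.42):
  k=m&(abs(x-xx)<.01);print(xx,k.sum(),y[k].min().round(3) if k.any() else None,z[k].max().round(3) if k.any() else 0)
```

```text
t 24.55 tcp [0.4744 0.0762 0.1092] yaw 30.3 turn 0.28 dxyz mm [205.1  33.6  49.2] q6 -0.44
140 [[-91.7 -55.9]
 [-84.2 -54.5]
 [ -8.8  -7.8]
 [ -4.6  -4.3]] ((-48.393028259277344, -30.197479248046875), (60.51094055175781, 97.18354034423828), 82.12776184082031)
0.33 128 0.281 0.09
0.36 81 0.298 0.098
0.39 61 0.316 0.099
0.42 32 0.335 0.092
```

Emit:
arm_command([
  [0,0.02,0.003,0,0],
  [0,0.03,0.005,0,0],
  [0,0.035,0.006,0,0],
  [0,0.035,0.006,0,0],
  [0,0.035,0.006,0,0],
  [0,0.03,0.005,0,0],
  [0,0.02,0.0026,0,0],
  [0,0,0,0.02,0],
  [0,0,0,0.03,0],
  [0,0,0,0.03,0],
  [0,0,0,0.01,0],
  [0,0,0,0.004,0],
  [0,0,0,0,0],
  [0,0,0,0,0],
])

```text
t: 25.77
eef_pos: [0.4019, 0.2702, 0.0168]
tool_rot: [[-0.499, 0.867, 0.002], [0.867, 0.499, 0.001], [0.0, 0.002, -1.0]]
contact_force: [1.3, -0.2, -0.0]
grip_width: 0.0006
grasp_force: 0.0
```

Run:
```python
from h import *
go(.419,.2707,.0095,30)
```

```text
t 25.7667 tcp [0.4019 0.2702 0.0168] yaw 29.9 turn -0.08 dxyz mm [-8.1 15.   7.3] q6 -0.0
```

Emit:
arm_command([
  [0,0,0,0.005,0],
  [0,0,0,0.0025,0],
  [0,-0.0011,0.0017,0,0],
  [0,-0.0011,0.0017,0,0],
  [0,-0.0011,0.0017,0,0],
  [0,-0.0011,0.0017,0,0],
  [0,0,0,0,0],
  [0,0,0,0,0],
])

```text
t: 26.43
eef_pos: [0.409, 0.2693, 0.0078]
tool_rot: [[-0.5, 0.866, -0.001], [0.866, 0.5, -0.0], [0.0, -0.001, -1.0]]
contact_force: [-2.9, -0.6, 3.8]
grip_width: 0.0006
grasp_force: 1.7
```

Emit:
arm_command([
  [0,-0.0008,0.0013,0,0],
  [0,-0.0008,0.0013,0,0],
  [0,0,0,0,0],
])

```text
t: 26.68
eef_pos: [0.412, 0.2693, 0.0078]
tool_rot: [[-0.5, 0.866, -0.001], [0.866, 0.5, -0.0], [0.0, -0.001, -1.0]]
contact_force: [-4.9, -0.6, 3.4]
grip_width: 0.0007
grasp_force: 2.2
```

Emit:
arm_command([
  [0,-0.0008,0.0013,0,0],
  [0,-0.0008,0.0013,0,0],
  [0,0,0,0,0],
])

```text
t: 26.93
eef_pos: [0.4126, 0.2692, 0.0077]
tool_rot: [[-0.5, 0.866, -0.007], [0.866, 0.5, -0.001], [0.003, -0.006, -1.0]]
contact_force: [-14.9, -2.2, 10.3]
grip_width: 0.0004
grasp_force: 7.6
```

Force rose to 15 N: the short end is home. Retreat well clear and measure.

Emit:
arm_command([
  [0,0.004,-0.006,0,0],
  [0,0.006,-0.008,0,0],
  [0,0,0,-0.02,0],
  [0,0,0,-0.04,0],
  [0,0,0,-0.04,0],
  [0,0,0,-0.04,0],
  [0,-0.02,-0.007,-0.03,0],
  [0,-0.037,-0.013,-0.01,0],
  [0,-0.037,-0.013,0,0],
  [0,-0.037,-0.013,0,0],
  [0,-0.037,-0.013,0,0],
  [0,-0.037,-0.013,0,0],
  [0,-0.037,-0.013,0,0],
  [0,-0.037,-0.013,0,0],
  [0,-0.037,-0.013,0,0],
  [0,-0.037,-0.013,0,0],
  [0,-0.037,-0.013,0,0],
  [0,-0.037,-0.013,0,0],
  [0,-0.037,-0.013,0,0],
  [0,-0.02,-0.007,0,0],
])

```text
t: 28.6
eef_pos: [0.4928, -0.2372, 0.187]
tool_rot: [[-0.497, 0.868, 0.0], [0.868, 0.497, -0.002], [-0.002, -0.001, -1.0]]
contact_force: [0.0, -0.2, -0.6]
grip_width: 0.0005
grasp_force: 0.0
```

Run:
```python
from h import *
print(get_state()["eef_pos"])
c=np.array([.5532,.3078]);q=np.radians(-3);R=np.array([[np.cos(q),-np.sin(q)],[np.sin(q),np.cos(q)]])
for n in("top","scene"):
    p,d=snapshot(n);np.savez(n+"2.npz",p=p,d=d);W=cloud(n,d);x,y,z=[W[...,i] for i in range(3)]
    P=(W[...,:2]-c)@R*1000
    for zz,nm in((.022,"platetop"),(.006,"base"),(.026,"fence")):
        m=(abs(z-zz)<.002)&(P[...,0]>-200)&(P[...,0]<20)&(P[...,1]>-160)&(P[...,1]<20)
        if nm=="platetop": m&=(P[...,0]<-4)&(P[...,1]<-4)
        Q=P[m]
        if len(Q)>5: print(n,nm,len(Q),np.percentile(Q,[0,2,98,100],axis=0).round(1).tolist(),[np.round(v,1) for v in cv2.minAreaRect(Q.astype(np.float32))])
W=cloud("top",np.load("top2.npz")["d"]);P=(W[...,:2]-c)@R*1000;z=W[...,2]*1000
# height profiles: along stop x at y=-28, along y at x=-62
for ax,o in((0,-28),(1,-62)):
    k=(abs(P[...,1-ax]-o)<12);e=np.arange(-150,20,4)
    print(ax,[(int(a),int(np.round(np.median(z[k&(P[...,ax]>=a)&(P[...,ax]<a+4)])))) for a in e if (k&(P[...,ax]>=a)&(P[...,ax]<a+4)).any()])
```

```text
[ 0.49275849 -0.23717278  0.18698953]
top platetop 87 [[-197.0, -99.9], [-185.4, -56.5], [-10.9, -5.0], [-4.4, -4.3]] [array([-101.7,  -51.4]), array([ 94.1, 193.3]), np.float64(87.3)]
top base 284 [[-199.8, -158.7], [-193.5, -149.5], [1.5, -8.7], [19.9, 3.5]] [array([-83.9, -77.3]), array([111.5, 252.3]), np.float64(68.4)]
top fence 155 [[-182.2, -130.4], [-150.2, -108.0], [10.3, 12.3], [11.1, 13.2]] [array([-85.6, -58.4]), array([142.8, 193.9]), np.float64(89.6)]
scene platetop 121 [[-110.0, -125.2], [-91.6, -56.8], [-5.0, -6.2], [-4.4, -4.1]] [array([-29.9, -48.7]), array([100.4, 125.7]), np.float64(56.6)]
scene base 353 [[-193.7, -159.9], [-178.0, -149.2], [0.4, -68.1], [13.0, -66.3]] [array([ -90.9, -113.2]), array([206.9,  92.2]), np.float64(0.8)]
scene fence 81 [[-93.8, -133.7], [-89.9, -128.4], [10.4, 6.9], [12.2, 10.2]] [array([-13.8, -48.7]), array([107.2, 135.2]), np.float64(48.0)]
0 [(-150, 7), (-146, 7), (-142, 6), (-138, 10), (-134, 9), (-130, 9), (-126, 7), (-122, 25), (-118, 25), (-114, 26), (-110, 23), (-106, 26), (-102, 20), (-98, 22), (-94, 23), (-90, 25), (-86, 22), (-82, 24), (-78, 27), (-74, 22), (-70, 24), (-66, 20), (-62, 25), (-58, 25), (-54, 24), (-50, 22), (-46, 23), (-42, 23), (-38, 21), (-34, 19), (-30, 18), (-26, 20), (-22, 22), (-18, 18), (-14, 23), (-10, 25), (-6, 23), (-2, 15), (2, 28), (6, 22), (10, 26)]
1 [(-150, 1), (-142, 2), (-138, 5), (-134, 7), (-130, 10), (-126, 5), (-122, 5), (-118, 5), (-114, 7), (-110, 5), (-106, 8), (-102, 8), (-98, 5), (-94, 8), (-90, 6), (-86, 5), (-82, 9), (-78, 4), (-74, 6), (-70, 4), (-66, 6), (-62, 8), (-58, 15), (-54, 17), (-50, 19), (-46, 22), (-42, 22), (-38, 22), (-34, 21), (-30, 23), (-26, 24), (-22, 23), (-18, 23), (-14, 25), (-10, 29), (-6, 23), (-2, 29), (2, 24), (6, 29), (10, 23), (14, 21)]
```

Run:
```python
from h import *
c=np.array([.5532,.3078]);q=np.radians(-3);R=np.array([[np.cos(q),-np.sin(q)],[np.sin(q),np.cos(q)]])
# image-based -y top edge: brightness/depth along stop-y lines projected at z=.022
f=np.load("top2.npz");g=cv2.cvtColor(f["p"],cv2.COLOR_BGR2GRAY)
def prof(a,b,z=.022):
    X=c+R@np.array([a,b])/1000;u=proj("top",[X[0],X[1],z]);return int(cv2.getRectSubPix(g,(1,1),(float(u[0]),float(u[1])))[0,0])
ys=list(range(-66,10,3));print("y  ",ys)
for a in(-115,-90,-60,-30,-10): print(a,[prof(a,b) for b in ys])
xs=list(range(-135,-105,3))+list(range(-9,10,3));print("x  ",xs)
for b in(-48,-28,-10): print(b,[prof(a,b) for a in xs])
```

```text
y   [-66, -63, -60, -57, -54, -51, -48, -45, -42, -39, -36, -33, -30, -27, -24, -21, -18, -15, -12, -9, -6, -3, 0, 3, 6, 9]
-115 [228, 190, 136, 175, 212, 221, 220, 219, 221, 222, 221, 221, 220, 220, 221, 221, 220, 219, 219, 218, 210, 191, 183, 192, 211, 212]
-90 [230, 193, 150, 169, 202, 216, 219, 218, 218, 220, 220, 219, 218, 218, 218, 218, 219, 218, 217, 215, 209, 189, 177, 185, 205, 214]
-60 [233, 200, 170, 171, 206, 227, 220, 217, 217, 218, 219, 219, 219, 217, 217, 217, 217, 217, 216, 216, 210, 197, 183, 191, 224, 221]
-30 [231, 199, 147, 149, 200, 217, 219, 217, 217, 218, 219, 220, 218, 216, 217, 217, 218, 217, 216, 215, 211, 191, 173, 186, 204, 207]
-10 [198, 165, 141, 150, 193, 220, 219, 218, 219, 219, 219, 219, 220, 218, 217, 219, 220, 219, 216, 216, 213, 202, 176, 163, 158, 145]
x   [-135, -132, -129, -126, -123, -120, -117, -114, -111, -108, -9, -6, -3, 0, 3, 6, 9]
-48 [234, 213, 162, 151, 195, 223, 222, 219, 219, 219, 218, 208, 187, 170, 183, 216, 213]
-28 [236, 218, 183, 158, 183, 222, 222, 219, 219, 219, 219, 210, 196, 184, 180, 207, 216]
-10 [221, 184, 137, 155, 195, 215, 220, 217, 217, 218, 214, 206, 183, 162, 190, 224, 217]
```

Edges at x = -124 / 0 and y = -56 / 0 mm in the stop's frame, parallel, with side faces flush: both plates are home. The jar in the bay measured within 4 mm of centre. Handing in.

```bash
python3 -c "
from cell import *
print(close_job())"
```

```text
the job is handed in; nothing more can be done
None
```

The job is handed in at about 29 s of the 72 allowed, with no verdict returned: the larger jar stands in the steel tray's free bay, about 3 mm from centre, and both plates lie stacked and pushed home against both fences. The two small jars were in place when last viewed, and I saw no bystander moved, though I did not re-measure them at the end.

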